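Pin test of two rubber feet

ROBOT

A 6-joint arm with a two-finger parallel gripper is mounted at the origin on a cart in front of the work surface, level with it; the furniture and walls round the work are solid. World frame = base frame: x ahead of the robot, y to its left, z up, the work surface at z = 0. Lengths are in m, angles in rad, forces in N, time in s.
With the tool pointing down it reaches from about 0.3 to 0.825 m from the base axis. Payload 5.4 kg.
Tool frame: the origin (TCP) lies at the very end of the fingers, on their centre line; the grasp point (between the pads) lies 19 mm behind it; z points along the fingers, y is the line along which they close (so a half turn about z gives the same grasp; the last joint's range is limited). The gripper opens to 92 mm and grips with 3 to 60 N. Pads are 20 mm wide; open, the fingers measure 128 mm over their backs; the gripper's body (75 mm by 189 mm) begins 69 mm behind the grasp point.
Start: joints at [1.122, 0.158, 1.597, -0, 1.386, -0.21], TCP at [0.136, 0.559, 0.215] pointing down, gripper open.
Joint ranges: [-2.91, 2.91], [-0.94, 2.29], [0.18, 2.7], [-1.29, 4.43], [0.17, 2.64], [-3, 3]. Speed limits (rad/s): [2.57, 2.57, 3.14, 3.14, 3.14, 3.14].

INTERFACE

Orientations are given as a rotation vector (axis times angle).
In Python, from workcell import bot gives the robot as it stands. Calls block until the motion is done:
- bot.goto(position, orientation): joint-space move of the TCP to a pose.
- bot.line_to(position, rot=None, max_speed=0.15): straight line of the TCP; rot=None keeps the orientation; max_speed is the mean speed in m/s.
- bot.set_joints(angles): joint-space move.
- bot.set_gripper(opening, newtons=None): opening from 0.0 (shut) to 1.0 (fully open); newtons is the grip in N (None keeps the last); returns when the fingers have stopped.
- bot.hold(seconds).
- bot.inverse_kinematics(position, orientation): joint angles nearest the present ones, or None.
- bot.read_camera(name): name is "side" or "top" or "wrist"; returns a dict with "pixels" (384x512x3 uint8, blue, green, red), "fx", "fy", "cx", "cy" (pixels), "R" (3x3) and "t" (3): a world point X has camera coordinates R X + t. Camera axes: x right, y down, z forward; pixel columns grow to the right and rows downward; lengths in m; the calibration is good to about 2 mm. A picture is of the moment at which its call begins. There is no depth.
A pose or a line that the arm cannot do raises bot.MotionError and nothing moves.
- bot.job_done(): hands the job in; it is judged then, once.
Readings, each from a call of its own:
- bot.current_clock(): time.
- bot.current_joints(): joint angles.
- bot.current_joint_vel(): joint speeds.
- bot.current_effort(): joint torques, N m.
- bot.current_ee_pos(): TCP position.
- bot.current_tool_rot(): TCP orientation.
- bot.current_contact_force(): force on the tool from outside, world axes, zero at the start.
- bot.current_ft_torque(): the same for the moment, N m.
- bot.current_opening(): opening from 0.0 (shut) to 1.0 (fully open).
- bot.current_grip_force(): force on a finger pad.
Only numpy, scipy, OpenCV 4.12 (cv2) and the standard library are available. Lean on these libraries where they do the work, as an engineer would, in place of code of your own. Each camera call takes 0.05 s, during which the arm holds its last target. There are 200 camera calls.

TASK

Check the two black rubber machine feet on the bench pin tester: swing the arm over the left foot as far as it goes, press the red knob straight down until the sprung pin will sink no further and let it rise again, then do the same on the right foot. The foot into which the pin sinks much less has gone hard: push that one, without lifting it, off the tester's base plate so that it lies flat on the bare worktop beside the plate. Leave the good foot in its place on the plate and do not disturb the jar, the tin and the marker.

Things in the scene. Friction and masses are not known exactly. Their poses are not given: they have to be found in the camera images.
- tester: Fixed bench pin tester. Origin on the worktop under the post's axis; x points away from its working side, y to its left seen from the robot, z up. Grey base plate 4 mm thick, x -220 to +25, y -125 to +125 mm. The post (28 mm thick, foot 52 mm) at the origin carries a blue swing arm, which holds a sprung steel pin 6 mm thick with a red knob.
- swing_arm (a joint): Turn of the swing arm about the post, rad. 0: along the tester's -x; positive: towards its left (+y), negative: right. Stops at +0.55 and -0.55, where the pin stands over the left or right spot. Slight friction (about 0.7 N at the head): it stays where it is left; push it sideways at the head.
- pin (a joint): How far the pin is pressed down, m: 0 up, at most 0.022. A spring (1 N at first, 4 N at 20 mm) lifts it when released. The tip, 40 mm high when up, meets a foot after 6 mm of travel; in good rubber it sinks in about 11 mm more and stops firmly near 0.017, in hardened rubber 3 mm, stopping near 0.009.
- swing_hinge (a point): Point on the post's axis at the height of the arm's middle, 78 mm. The arm is a bar 18 mm wide, 71 to 85 mm high; its hub round the post is 38 mm thick and reaches 96 mm.
- swing_head (a point): Centre of the upright blue head at the end of the arm, 180 mm from the post's axis: 28 mm in diameter, 62 to 92 mm high, this point at 78 mm; moves with the arm.
- knob_top (a point): Centre of the top face of the red knob (30 mm in diameter), 128 mm above the worktop when up; moves with arm and pin. A white scale plate, 16 mm wide and up to 112 mm high, stands on the arm 31 mm from the knob's axis towards the post.
- spot_left (a point): Centre of the left blue outline on the plate's top face (tester x = -153 mm, y = +94 mm), where a foot stands at the start.
- spot_right (a point): Centre of the right blue outline on the plate's top face (tester x = -153 mm, y = -94 mm), where a foot stands at the start.
- foot_a_mid (a point): Centre of one rubber foot: black block 50 x 50 x 30 mm with a thin grey line round two sides, 60 to 130 g, loose, on one of the two spots; this point is 15 mm above its underside. z up, x and y along its sides. The two feet look the same; which spot it is on and whether it is the hard one must be found out.
- foot_b_mid (a point): Centre of the other rubber foot: same look and size.
- spice_jar_mid (a point): Centre of a loose spice jar with yellow lid, 44 mm thick, 100 mm high, behind and left of the plate; not to be disturbed.
- food_tin_mid (a point): Centre of a loose food tin, 76 mm thick, 58 mm high, behind and right of the plate; not to be disturbed.
- blue_marker_mid (a point): Centre of a loose white marker pen with blue cap, 17 x 135 x 16 mm, lying on the worktop in front of the plate; not to be disturbed.
There are look-alikes about, which are no part of the job. Leave any white look-alike of the part that bears foot_a_mid alone. What is shaped like the part that bears foot_b_mid but purple is not meant.

How it is judged:
By the outcome, as a careful person would: the job done as asked, in the order asked, and still so for the second after the job is handed in, with the robot touching nothing.
It also fails if it takes over 72 s, if anything falls off the work surface, if the arm or the gripper's body presses on something with over 40 N, if the wrist force passes 120 N, or if a joint passes its speed limit or range.

## Working session

There is one attempt and no reset: what is moved stays moved. The work goes in short steps, each a Python script; the robot and the scene stay as the last script left them, time stands still between calls to the robot, and variables do not carry over. Pictures are saved under pics/ and viewed, at most 10 in all, crops included, and the job is handed in when it is done.

```bash
mkdir -p pics; ls
python3 - <<'E'
from workcell import bot
import cv2,pickle
for n in ("side","top"):
    c=bot.read_camera(n); cv2.imwrite(f"pics/{n}0.png",c["pixels"]); pickle.dump(c,open(f"{n}0.pkl","wb"))
    print(n,c["fx"],c["cx"],c["cy"],(-c["R"].T@c["t"]).round(3),c["R"].round(2).tolist())
print(bot.current_clock(),bot.current_tool_rot(),bot.current_contact_force())
E
```

```text
pics
side 388.18857951317494 255.96611928580614 194.81130999958043 [ 0.221 -0.597  0.659] [[0.9, -0.44, -0.0], [-0.26, -0.52, -0.81], [0.36, 0.73, -0.58]]
top 401.6883521815739 256.82836375004234 190.31558449731938 [0.417 0.131 0.994] [[0.02, -1.0, -0.0], [-0.98, -0.02, -0.19], [0.19, 0.01, -0.98]]
0.1 [-3.74185310e-01 -3.11872249e+00  2.44842296e-03] [ 0.32617251 -0.31209971 -0.46139999]
```

View pics/top0.png

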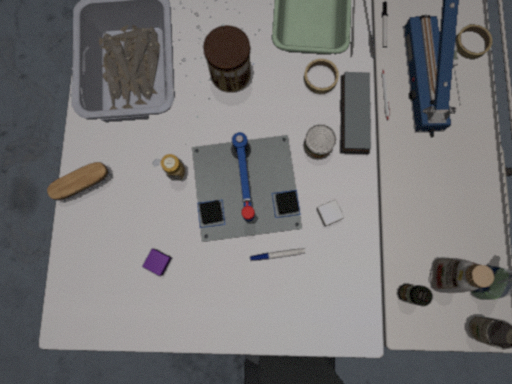

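View pics/side0.png

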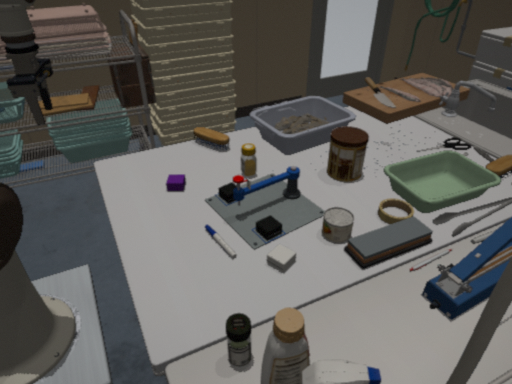

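Top view: the plate has its corners near (192,146), (288,136), (300,235) and (203,240). The black feet are at (211,212) on the left and (287,203) on the right. The look-alikes are the purple block (157,262) and the white block (330,212), both off the plate. Also in view are the jar (172,165), tin (320,140), marker (277,255), post (240,140) and red knob (248,212). I choose the two black blocks on the plate's blue outlines and check them with a fitted overlay.

```bash
cat > h.py <<'E'
import numpy as np, cv2, pickle
from scipy.optimize import least_squares
def ray(c,u,v,z):
    d=c["R"].T@np.array([(u-c["cx"])/c["fx"],(v-c["cy"])/c["fy"],1]); o=-c["R"].T@c["t"]
    return o+d*(z-o[2])/d[2]
def proj(c,X):
    p=np.atleast_2d(X)@c["R"].T+c["t"]; return p[:,:2]/p[:,2:]*[c["fx"],c["fy"]]+[c["cx"],c["cy"]]
def tw(q,P):
    P=np.atleast_2d(np.array(P,float)); a=q[2]; R=np.array([[np.cos(a),-np.sin(a),0],[np.sin(a),np.cos(a),0],[0,0,1]])
    return P@R.T+[q[0],q[1],0]
E
python3 - <<'E'
from h import *
c=pickle.load(open("top0.pkl","rb")); im=c["pixels"]
C=[[.025,.125,.004],[.025,-.125,.004],[-.22,-.125,.004],[-.22,.125,.004]]
# refine: plate mask -> largest quad
hsv=cv2.cvtColor(im,cv2.COLOR_BGR2HSV); g=cv2.cvtColor(im,cv2.COLOR_BGR2GRAY)
print(g[180,210],g[300,200],g[180,270])
thr=(int(g[180,210])+int(g[300,200]))//2
m=(g<thr).astype(np.uint8)
n,l,s,_=cv2.connectedComponentsWithStats(m); k=l[180,210]; print(s[k])
cnt=max(cv2.findContours((l==k).astype(np.uint8),0,cv2.CHAIN_APPROX_NONE)[0],key=cv2.contourArea)
ap=cv2.approxPolyN(cv2.convexHull(cnt),4)[0]; print(ap.tolist())
px=np.array([min(ap,key=lambda p:np.hypot(*(p-r))) for r in [(192,146),(288,136),(300,235),(203,240)]],float)
f=least_squares(lambda q:(proj(c,tw(q,C))-px).ravel(),[.5,.15,0]); print(f.x,f.fun.round(1))
q=f.x; np.save("q.npy",q)
for nm,p in dict(yel=(171,160,.1),tin=(320,134,.058),mk0=(252,258,.01),mk1=(303,250,.01),knob=(248,212,.128),fl=(210,211,.034),fr=(287,202,.034),white=(331,211,.02)).items():
    X=ray(c,*p); a=q[2]; d=X[:2]-q[:2]; print(nm,X.round(3),(np.array([[np.cos(a),np.sin(a)],[-np.sin(a),np.cos(a)]])@d).round(3))
v=cv2.resize(im[120:270,140:340],None,fx=4,fy=4,interpolation=cv2.INTER_CUBIC)
T=lambda P:((proj(c,tw(q,P))-[140,120]+.5)*4).astype(int).reshape(-1,1,2)
cv2.polylines(v,[T(C)],True,(0,255,0),1)
for y in (.094,-.094):
    cv2.polylines(v,[T([[-.153+a,y+b,.034] for a,b in((.025,.025),(.025,-.025),(-.025,-.025),(-.025,.025))])],True,(0,255,255),1)
cv2.circle(v,tuple(int(t) for t in T([-.18,0,.128])[0,0]),3,(255,255,0),-1)
cv2.imwrite("pics/fit.png",v)
E
```

```text
115 162 108
[ 192  132  110  110 9677]
[[288, 135], [303, 229], [200, 242], [189, 128]]
[0.72849168 0.18033616 0.10612531] [ 4.1 12.3  1.6 -2.4 -3.6 -2.1 -1.8 -6.7]
yel [0.66  0.339 0.1  ] [-0.051  0.165]
tin [ 0.745 -0.012  0.058] [-0.003 -0.193]
mk0 [0.444 0.148 0.01 ] [-0.286 -0.003]
mk1 [0.466 0.024 0.01 ] [-0.277 -0.127]
knob [0.539 0.157 0.128] [-0.19  -0.003]
fl [0.553 0.251 0.034] [-0.167  0.089]
fr [0.579 0.066 0.034] [-0.16  -0.098]
white [ 0.562 -0.043  0.02 ] [-0.189 -0.204]
```

View pics/fit.png

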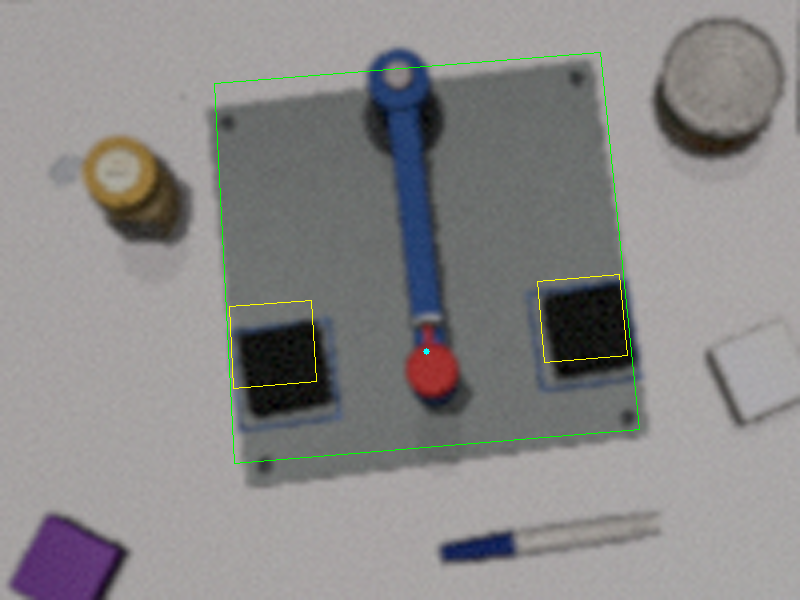

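The crop shows the two black feet on blue outlines, left at crop (286,368) and right (590,330). The automatic fit was pulled off by the hub, so I'll refit with picked corners.

Run:
```python
from h import *
c=pickle.load(open("top0.pkl","rb")); im=c["pixels"]
C=[[.025,.125,.004],[.025,-.125,.004],[-.22,-.125,.004],[-.22,.125,.004]]
U=lambda p:np.array(p,float)/4-.5+[140,120]
px=U([(210,106),(594,62),(646,432),(250,486)])
P=np.array(C+[[0,0,.1]]); px=np.vstack([px,U([(398,75)])])
f=least_squares(lambda q:(proj(c,tw(q,P))-px).ravel(),[.7,.18,.1],loss="soft_l1"); q=f.x; print(q,(f.fun).round(1)); np.save("q.npy",q)
a=q[2];Ri=np.array([[np.cos(a),np.sin(a)],[-np.sin(a),np.cos(a)]])
for nm,p in dict(yel=(120,170,.1),tin=(720,74,.058),mk0=(442,553,.01),mk1=(660,522,.01),knob=(432,368,.128),fl=(286,368,.034),fr=(590,330,.034),white=(765,365,.03),purple=(68,560,.03)).items():
    X=ray(c,*U(p[:2]),p[2]); print(nm,X.round(3),(Ri@(X[:2]-q[:2])).round(3))
v=cv2.resize(im[120:270,140:340],None,fx=4,fy=4,interpolation=cv2.INTER_CUBIC)
T=lambda P:((proj(c,tw(q,P))-[140,120]+.5)*4).astype(int).reshape(-1,1,2)
cv2.polylines(v,[T(C)],True,(0,255,0),1)
for y in (.094,-.094):
    cv2.polylines(v,[T([[-.153+a,y+b,.034] for a,b in((.025,.025),(.025,-.025),(-.025,-.025),(-.025,.025))])],True,(0,255,255),1)
s=pickle.load(open("side0.pkl","rb")); w=cv2.resize(s["pixels"][130:260,160:340],None,fx=4,fy=4,interpolation=cv2.INTER_CUBIC)[:, :800]
T2=lambda P:((proj(s,tw(q,P))-[160,130]+.5)*4).astype(int).reshape(-1,1,2)
cv2.polylines(w,[T2(C)],True,(0,255,0),1)
for y in (.094,-.094):
    cv2.polylines(w,[T2([[-.153+a,y+b,.034] for a,b in((.025,.025),(.025,-.025),(-.025,-.025),(-.025,.025))])],True,(0,255,255),1)
o=np.hstack([cv2.resize(v,(400,300)),cv2.resize(w,(400,289))[:300] if 0 else cv2.copyMakeBorder(cv2.resize(w,(400,289)),0,11,0,0,0)])
cv2.imwrite("pics/fit2.png",o)
```

```text
[0.71819054 0.18277043 0.15020498] [-0.4  0.2 -0.  -0.6  1.   0.9 -0.9  0.3  0.3 -0.8]
yel [0.655 0.342 0.1  ] [-0.038  0.167]
tin [ 0.735 -0.01   0.058] [-0.012 -0.193]
mk0 [0.445 0.152 0.01 ] [-0.275  0.011]
mk1 [0.466 0.021 0.01 ] [-0.273 -0.123]
knob [0.541 0.158 0.128] [-0.179  0.002]
fl [0.552 0.249 0.034] [-0.155  0.09 ]
fr [0.579 0.066 0.034] [-0.155 -0.095]
white [ 0.561 -0.04   0.03 ] [-0.189 -0.197]
purple [0.435 0.373 0.03 ] [-0.252  0.231]
```

View pics/fit2.png

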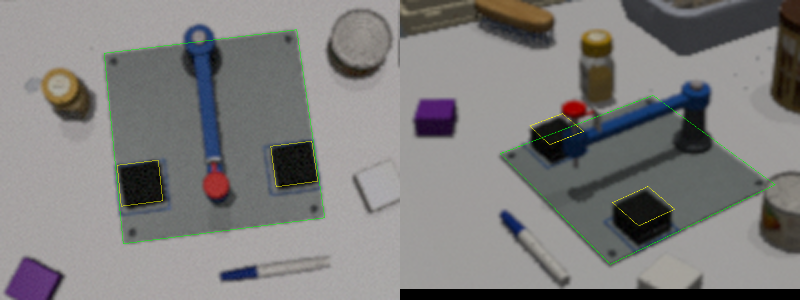

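```bash
cat >> h.py <<'E'
from scipy.spatial.transform import Rotation as Ro
from workcell import bot
q=np.load("q.npy")
K=0.
def rot(th): # tool y along arm radius at swing angle th, tester frame
    f=q[2]-th+K; s,c=np.sin(f),np.cos(f)
    return Ro.from_matrix(np.array([[-s,c,0],[c,s,0],[0,0,-1]]).T.reshape(3,3).T if 0 else np.column_stack([[-s,c,0],[c,s,0],[0,0,-1]]) ).as_rotvec()
def rt(th,d,z,r=.18): # polar: offset d tangentially (+ = left)
    e=np.array([-np.cos(th),np.sin(th)]); t=np.array([np.sin(th),np.cos(th)])
    return tw(q,[*(r*e+d*t),z])[0]
def F(): return np.mean([bot.current_contact_force() for _ in range(3)],0)
def ft(th): # force along +theta tangent (reaction on tool)
    t=tw([0,0,q[2]],[np.sin(th),np.cos(th),0])[0]; return F()@t
E
python3 - <<'E'
import h; from h import *
print(Ro.from_rotvec(bot.current_tool_rot()).as_matrix().round(2).tolist())
for K in (0,np.pi):
    h.K=K
    M=Ro.from_rotvec(rot(0)).as_matrix(); print(np.linalg.det(M))
    for th in (-.55,0,.55): 
        j=bot.inverse_kinematics(rt(th,0,.06),rot(th)); print(K,th,None if j is None else np.round(j,2))
t=bot.current_clock();f=F();print(bot.current_clock()-t,f)
E
```

```text
[[-0.97, 0.24, -0.0], [0.24, 0.97, -0.0], [0.0, -0.0, -1.0]]
1.0000000000000007
0 -0.55 [-0.09  0.35  1.7   0.    1.1  -0.79]
0 0 [ 0.07  0.3   1.76 -0.    1.08 -0.08]
0 0.55 [0.23 0.4  1.63 0.   1.12 0.63]
1.0000000000000007
3.141592653589793 -0.55 [-0.09  0.35  1.7   0.    1.1   2.35]
3.141592653589793 0 None
3.141592653589793 0.55 [ 0.23  0.4   1.63  0.    1.12 -2.51]
0.0 [ 0.32617251 -0.31209971 -0.46139999]
```

```bash
cat >> h.py <<'E'
def push_swing(sgn, th0, th1=.55, D=.0245, z=.062):
    """push head from angle th0 to the stop sgn*th1; tool is on the far side"""
    for th in np.append(np.linspace(th0,sgn*(th1-.06),4)[1:], sgn*(th1-.06)+sgn*np.arange(1,9)*.017):
        bot.line_to(rt(th,-sgn*D,z),rot(th),max_speed=.08); f=ft(th)*sgn
        print("th %.3f f %.1f"%(th,f))
        if f<-5 and abs(th)>th1-.1: break
        if f<-15: print("BLOCKED"); break
    return th
def press(th):
    bot.line_to(rt(th,0,.134),rot(th),max_speed=.1); f0=F()[2]; z=.134; log=[]
    while z>.100:
        z-=.0015; bot.line_to(rt(th,0,z),max_speed=.03); bot.hold(.05); f=F()[2]-f0; zz=bot.current_ee_pos()[2]
        log.append((round(zz*1e3,1),round(f,1)))
        if f>20: break
    bot.hold(.3); print(log, "end z",bot.current_ee_pos()[2],F()[2]-f0)
    bot.line_to(rt(th,0,.150),max_speed=.05); print("clock",bot.current_clock())
E
python3 - <<'E'
from h import *
bot.goto(rt(0,-.038,.2),rot(0)); bot.set_gripper(0.0,20)
bot.line_to(rt(0,-.038,.062)); print(bot.current_clock(),bot.current_opening(),F())
th=push_swing(1,-.06)
print(bot.current_clock())
bot.line_to(rt(th,-.034,.062)); 
c=bot.read_camera("top"); pickle.dump(c,open("top1.pkl","wb"))
bot.line_to(rt(th,-.034,.16)); bot.line_to(rt(.55,-.08,.22),max_speed=.2)
c=bot.read_camera("top"); s=bot.read_camera("side")
v=np.hstack([cv2.resize(x["pixels"][a:a+150,b:b+200],(400,300)) for x,a,b in((c,120,140),(s,120,160))])
cv2.imwrite("pics/sw1.png",v); print(bot.current_clock())
E
```

```text
4.675 0.0008522729314702406 [ 1.18773327 -0.14937757  0.33308792]
th 0.123 f -0.1
th 0.307 f -0.3
th 0.490 f -0.6
th 0.507 f 0.1
th 0.524 f 0.5
th 0.541 f -0.5
th 0.558 f -5.5
7.4083
9.1417
```

View pics/sw1.png

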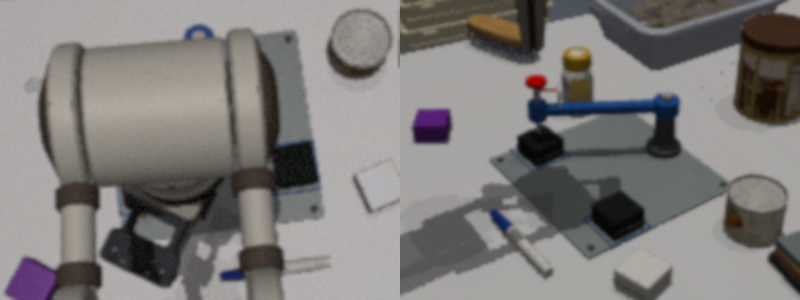

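The side view shows the head and pin standing over the left foot (crop 538,115) at the stop. The top view is hidden by the arm. I'll press now.

Run:
```python
from h import *
bot.line_to(rt(.55,0,.16),rot(.55)); press(.55)
```

```text
[(np.float64(133.1), np.float64(-1.2)), (np.float64(130.9), np.float64(-0.3)), (np.float64(129.4), np.float64(0.1)), (np.float64(128.2), np.float64(0.9)), (np.float64(126.6), np.float64(0.9)), (np.float64(125.0), np.float64(1.1)), (np.float64(123.5), np.float64(1.4)), (np.float64(122.0), np.float64(0.4)), (np.float64(120.5), np.float64(1.5)), (np.float64(119.1), np.float64(3.1)), (np.float64(118.7), np.float64(8.3)), (np.float64(118.4), np.float64(15.5)), (np.float64(118.2), np.float64(21.1))] end z 0.11814633395239138 20.668244393832552
clock 15.425
```

Left stops firmly at about 9 mm of travel, so it is the hard one. The right foot still has to be tested.

Run:
```python
from h import *
bot.line_to(rt(.55,.042,.160),max_speed=.15); bot.line_to(rt(.55,.042,.062),max_speed=.12)
th=push_swing(-1,.58)
bot.line_to(rt(th,.036,.062)); bot.line_to(rt(th,.036,.16)); bot.line_to(rt(-.55,0,.16),rot(-.55)); press(-.55)
```

```text
th 0.223 f 0.0
th -0.133 f -0.6
th -0.490 f -0.3
th -0.507 f 0.2
th -0.524 f -0.5
th -0.541 f -0.8
th -0.558 f -9.0
[(np.float64(133.0), np.float64(0.3)), (np.float64(131.0), np.float64(0.8)), (np.float64(129.4), np.float64(0.4)), (np.float64(128.2), np.float64(0.9)), (np.float64(126.6), np.float64(0.9)), (np.float64(125.0), np.float64(1.4)), (np.float64(123.5), np.float64(2.0)), (np.float64(122.0), np.float64(0.9)), (np.float64(120.5), np.float64(2.3)), (np.float64(119.0), np.float64(2.4)), (np.float64(117.5), np.float64(3.4)), (np.float64(116.0), np.float64(3.1)), (np.float64(114.5), np.float64(2.8)), (np.float64(113.0), np.float64(3.4)), (np.float64(111.5), np.float64(3.0)), (np.float64(110.8), np.float64(8.0)), (np.float64(110.4), np.float64(15.3)), (np.float64(110.2), np.float64(22.0))] end z 0.11021838631382301 20.616380795864636
clock 29.4083
```

Run:
```python
from h import *
P=lambda x,y,z: tw(q,[x,y,z])[0]
x=-.158
bot.line_to(P(x,-.06,.165),max_speed=.1)
bot.line_to(P(x,.032,.165),rot(0),max_speed=.12); bot.line_to(P(x,.032,.016),max_speed=.12)
t=tw([0,0,q[2]],[0,1,0])[0]
for y in (.05,.06,.075,.09,.105,.115,.125,.133):
    bot.line_to(P(x,y,.016),max_speed=.05); print(y,(F()@t).round(1))
bot.line_to(P(x,.115,.016)); bot.line_to(P(x,.10,.17)); bot.goto(P(-.35,-.1,.25),rot(0))
c=bot.read_camera("top"); s=bot.read_camera("side")
v=np.hstack([cv2.resize(k["pixels"][a:a+150,b:b+200],(400,300)) for k,a,b in((c,120,140),(s,120,160))])
cv2.imwrite("pics/end.png",v); pickle.dump(c,open("top2.pkl","wb")); print(bot.current_clock())
```

```text
0.05 0.3
0.06 0.3
0.075 -0.7
0.09 0.4
0.105 -0.3
0.115 -0.4
0.125 0.0
0.133 0.6
38.1167
```

View pics/end.png

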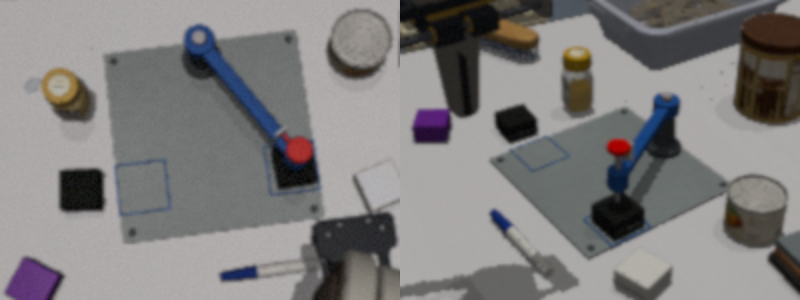

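The hard left foot lies flat on the worktop beside the plate (crop 82,190), with a clear gap to it. The good foot is still on the right outline, and the jar, tin and marker have not moved.

```bash
python3 -c "
from workcell import bot
bot.hold(.3); print(bot.job_done())"
```

```text
the job is handed in; nothing more can be done
None
```

Both feet were tested in order: the left one is hard (pin stopped at about 9 mm, against about 17 mm on the right) and now lies flat on the worktop left of the plate, the right one is still on its spot, the jar, tin and marker were not touched, and the job was handed in at about 38 s.

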